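# Balance the swing-out rotor

### The job

This centrifuge rotor has been loaded out of balance. Rearrange it so that the two wide-capped bottles sit in buckets facing each other across the hub and the two four-tube carriers sit in the other two facing buckets; the single-tube holder has no partner and must wait in a cup of the loading stand. Keep every load upright and lower it to the bottom of its bucket or cup, without dropping it.

Things in the scene. Friction and masses are not known exactly. Their poses are not given: they have to be found in the camera images.
- bottle_1: Centrifuge bottle: white body 88 mm high, a neck, and a wide grey ribbed screw cap, 46 mm across, 102 to 130 mm above the origin: take it by the cap from above. 0.3 kg. 130 mm tall, 60 mm across; rounded foot (36 mm at the bottom, full width 17 mm up) that centres itself. Origin: centre of the underside, z up.
- bottle_2: As bottle_1, 130 mm tall, same shape, origin and grip.
- carrier_1: Tube carrier: round grey insert 66 mm high with four small white-capped tubes (tops at 92 mm) round a central post whose steel grip is 16 mm across, 100 to 130 mm above the origin: take it by the grip from above. 0.22 kg. 130 mm tall, 60 mm across; rounded foot (36 mm at the bottom, full width 17 mm up) that centres itself. Origin: centre of the underside, z up.
- carrier_2: As carrier_1, 130 mm tall, same shape, origin and grip.
- single: Single-tube holder, the odd one: round grey insert 62 mm high with one thick clear tube (29 mm) fixed in it, its plain white cap 34 mm across, 114 to 130 mm above the origin: take it by the cap from above. 0.14 to 0.28 kg. 130 mm tall, 60 mm across; rounded foot (36 mm at the bottom, full width 17 mm up) that centres itself. Origin: centre of the underside, z up.
- stand: White loading stand, fixed, 190 x 90 mm, with two round open cups (bore 69 mm, outside 77 mm) centred 45 mm either side of its origin along its x axis; one is free at the start. Origin: centre of the underside on the bench, z up; the cups' flat inner floors are 16 mm, their rims 58 mm above it.
- bucket_1: One of four identical, fixed, upright aluminium buckets of a swing-out rotor: round, 75 mm outside, bore 67 mm. Origin: centre of its flat inner floor (16 mm above the bench), z up; rim 69 mm above it. The steel cross and hub between them stay under 101 mm above the bench. Faces bucket_3 across the hub (210 mm apart); its neighbours are 148 mm away.
- bucket_2: Bucket as bucket_1 (bore 67 mm, rim 69 mm above the origin at the centre of the inner floor). Faces bucket_4 across the hub (210 mm apart); its neighbours are 148 mm away.
- bucket_3: Bucket as bucket_1 (bore 67 mm, rim 69 mm above the origin at the centre of the inner floor). Faces bucket_1 across the hub (210 mm apart); its neighbours are 148 mm away.
- bucket_4: Bucket as bucket_1 (bore 67 mm, rim 69 mm above the origin at the centre of the inner floor). Faces bucket_2 across the hub (210 mm apart); its neighbours are 148 mm away.

How it is judged:
By the outcome, as a careful person would: the job done as asked, in the order asked, and still so for the second after the job is handed in, with the robot touching nothing.
It also fails if it takes over 115 s, if anything falls off the work surface, if the arm or the gripper's body presses on something with over 40 N, if the wrist force passes 120 N, or if a joint passes its speed limit or range.

### The arm

A 6-joint arm with a two-finger parallel gripper is mounted at the origin on the work surface. World frame = base frame: x ahead of the robot, y to its left, z up, the work surface at z = 0. Lengths are in m, angles in rad, forces in N, time in s.
With the tool pointing down it reaches from about 0.35 to 0.975 m from the base axis. Payload 4.9 kg.
Tool frame: the origin (TCP) lies midway between the tips of the shut fingers; the grasp point (between the pads) lies 19 mm behind it; z points along the fingers, y is the line along which they close (so a half turn about z gives the same grasp; the last joint's range is limited). The gripper opens to 85 mm and grips with 20 to 120 N. Pads are 22 mm wide; open, the fingers measure 114 mm over their backs; the gripper's body (76 mm by 85 mm) begins 54 mm behind the grasp point. The pads swing forward as they close: fully open they stand 13 mm farther back than shut.
Start: joints at [1.027, 0.053, 1.613, -0, 1.476, -0.119], TCP at [0.258, 0.569, 0.231] pointing down, gripper open.
Joint ranges: [-3.01, 3.01], [-1.01, 2.22], [0.06, 2.58], [-1.02, 4.17], [0.09, 2.62], [-3.14, 3.14]. Speed limits (rad/s): [2.57, 2.57, 3.14, 3.14, 3.14, 3.14].

### API

Orientations are given as a unit quaternion [w, x, y, z].
In Python, from plant import manip, camrig, state, job_done gives the robot as it stands (manip), with the cameras (camrig), the readings as plain functions and the job as plain functions.
- The arm moves only by the tool advance, called after "Emit:" as name(argument=value, ...) on one line, values as JSON. Schema: {"type":"object","properties":{"deltas":{"type":"array","items":{"type":"object","properties":{"finger_gap":{"type":"number"},"tx":{"type":"number"},"ty":{"type":"number"},"tz":{"type":"number"},"rx":{"type":"number"},"ry":{"type":"number"},"rz":{"type":"number"}},"additionalProperties":false,"required":["finger_gap"]},"minItems":1,"maxItems":5},"only":{"type":"string"},"quiet":{"type":"boolean"},"lines":{"type":"string"}},"required":["deltas"],"additionalProperties":false}. deltas is a list of rows, 1 to 5 of them, each an object with the fields finger_gap (the opening from 0.0 (shut) to 1.0 (fully open)), tx, ty, tz (the shift in shares of the most that a row can go, 1 being 62.5 mm), rx, ry, rz (a rotation vector in a scale on which 1.0 is 4 rad); a field left out counts as zero (the opening has to be given); each row shifts and turns the commanded pose from where the row before left it, along the tool's axes as they then stand; what a row does not reach is not made up. A row lasts 1/8 s, in which the tool goes at most 0.0625 m and 0.188 rad, less where a joint would pass 70% of its speed; a pose out of reach is approached as far as the arm can. The fingers move at their own pace and stop on an object; the grip force is fixed at half the most. Time passes only in rows, so rows that do not move let the fingers close. The tool returns the time, the measured TCP pose, the force, the opening and the grip force at its end. only (a regular expression) keeps the lines of the reply that match it, lines (a string "A,B") keeps lines A to B, and quiet returns only ok. No shift or turn number may pass 1 either way. Input that does not fit is refused with a message, and nothing moves.
- state(): the state, without advancing time (a new reading comes with each control period).
- camrig.grab_frame(name): name is "side" or "top" or "wrist"; returns the picture (480x640x3 uint8, red, green, blue); there is no depth.
- camrig.camera_params(name): a dict with "intrinsics" (3x3 intrinsics, pixels), "xyz" and "orientation" of the camera in the world. Camera axes: x right, y down, z forward; pixel columns grow to the right and rows downward; lengths in m; the calibration is good to about 2 mm. A picture is of the moment at which its call begins: read the wrist's pose just before it. camera_params takes no time and is no camera call; for the wrist camera it gives the pose at the moment of the call.
- job_done(): hands the job in; it is judged then, once.
The state is a dict: "time": time; "joint_pos": joint angles; "joint_vel": joint speeds; "joint_efforts": joint torques, N m; "tool_pos": TCP position; "tool_rot": TCP orientation; "contact_force": force on the tool from outside, world axes, zero at the start; "ft_torque": the same for the moment, N m; "gripper_width": opening from 0.0 (shut) to 1.0 (fully open); "grasp_force": force on a finger pad.
Only numpy, scipy, OpenCV 4.12 (cv2) and the standard library are available. Lean on these libraries where they do the work, as an engineer would, in place of code of your own. Each camera call takes 0.05 s, during which the arm holds its last target. There are 200 camera calls.

## Working session

There is one attempt and no reset: what is moved stays moved. The work goes in short steps, Python scripts to look and compute and a tool call to move; the robot and the scene stay as the last step left them, time stands still between calls to the robot, and variables do not carry over. Pictures are saved under pics/ and viewed, at most 14 in all, crops included, and the job is handed in when it is done.

```bash
ls; mkdir -p pics; python3 - <<'E'
from plant import manip, camrig, state, job_done
import cv2
for n in ("top","side"):
    im=camrig.grab_frame(n); cv2.imwrite(f"pics/{n}0.png",im[:,:,::-1])
    print(n,camrig.camera_params(n))
print(state())
E
```

```text
pics
plant.py
top {'intrinsics': array([[525.1803138 ,   0.        , 313.45969862],
       [  0.        , 525.1803138 , 235.42958166],
       [  0.        ,   0.        ,   1.        ]]), 'xyz': array([ 0.45694544, -0.02339824,  0.99731945]), 'orientation': array([ 0.03297764, -0.70368423,  0.70853443, -0.04147226])}
side {'intrinsics': array([[593.2375908 ,   0.        , 317.96892908],
       [  0.        , 593.2375908 , 229.90581776],
       [  0.        ,   0.        ,   1.        ]]), 'xyz': array([ 0.51505449, -0.61704213,  0.7348246 ]), 'orientation': array([-0.34858652,  0.93712408, -0.01273616,  0.01112155])}
{'time': 0.1, 'joint_pos': array([ 1.02698953e+00,  5.32823238e-02,  1.61416111e+00,  1.19301817e-05,
        1.47600166e+00, -1.19010100e-01]), 'joint_vel': array([-0.00021124, -0.00172628, -0.00112491, -0.00065646,  0.00322032,
       -0.00128149]), 'joint_efforts': array([ 2.08585830e-04, -3.94903314e+01, -3.71363640e+01, -1.49836505e-04,
        3.91161288e-03, -2.06441507e-05]), 'tool_pos': array([0.25729247, 0.56896333, 0.2301886 ]), 'tool_rot': array([-3.06983864e-04,  2.10805423e-01,  9.77527604e-01, -8.73888337e-04]), 'contact_force': array([ 0.28593081, -0.92286468,  0.19397347]), 'ft_torque': array([-0.00587206, -0.02824626,  0.00342963]), 'grasp_force': 0.0, 'gripper_width': 1.0013327715842057}
```

View pics/top0.png

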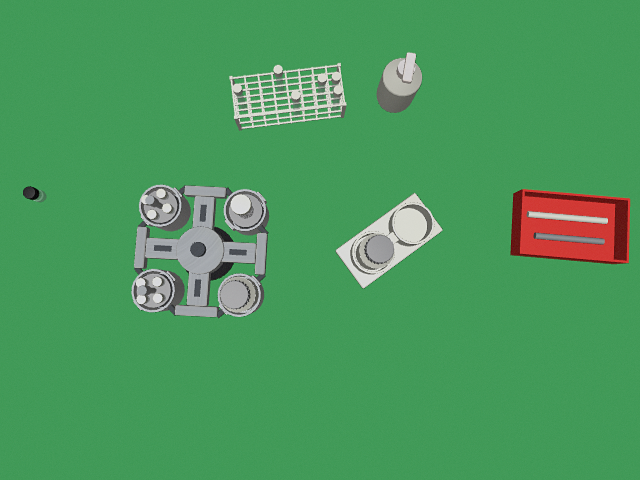

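View pics/side0.png

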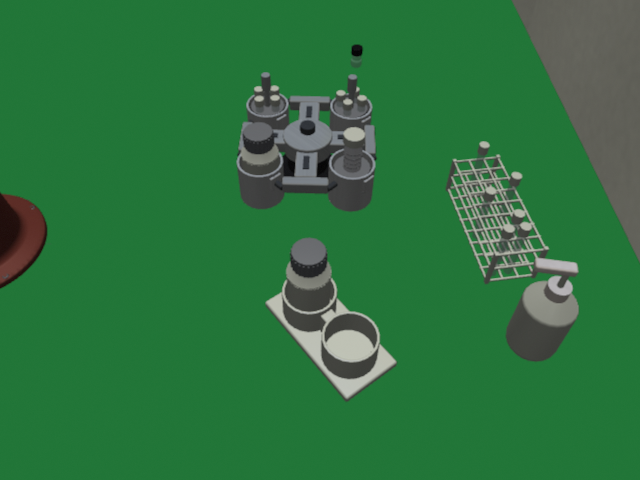

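The top view (world +y to the left, +x up) shows carriers at (161,205) and (153,290), the single at (242,207) and a bottle at (237,294). The second bottle is in the stand at (377,250), and the free cup is at (411,225). The side view agrees with this.

The plan takes three moves:
1. Single to the free cup.
2. Carrier at top left to the top-right bucket, facing the other carrier.
3. Stand bottle to the top-left bucket, facing the other bottle.

```bash
cat > h.py <<'E'
import numpy as np, cv2
from scipy.spatial.transform import Rotation as R
from plant import manip, camrig, state, job_done
def cam(n):
    p=camrig.camera_params(n); q=p["orientation"]
    return p["intrinsics"],p["xyz"],R.from_quat([q[1],q[2],q[3],q[0]]).as_matrix()
def ray(c,uv):
    K,o,M=c; d=M@np.linalg.solve(K,[uv[0],uv[1],1.]); return o,d/np.linalg.norm(d)
def plane(c,uv,z):
    o,d=ray(c,uv); return o+d*(z-o[2])/d[2]
def tri(rs):
    A=sum(np.eye(3)-np.outer(d,d) for o,d in rs); b=sum((np.eye(3)-np.outer(d,d))@o for o,d in rs)
    p=np.linalg.solve(A,b); return p,[float(np.linalg.norm(np.cross(p-o,d))) for o,d in rs]
def proj(c,P):
    K,o,M=c; v=K@(M.T@(np.asarray(P)-o)); return v[:2]/v[2]
E
python3 - <<'E'
import cv2,numpy as np
t=cv2.imread("pics/top0.png"); s=cv2.imread("pics/side0.png")
a=cv2.resize(t[180:320,130:270],(400,400),interpolation=cv2.INTER_CUBIC)
b=cv2.resize(t[185:295,335:445],(400,400),interpolation=cv2.INTER_CUBIC)
c=cv2.resize(s[60:220,230:390],(400,400)[:2],interpolation=cv2.INTER_CUBIC)[:200*2]
d=cv2.resize(s[235:395,265:425],(400,400),interpolation=cv2.INTER_CUBIC)
o=np.vstack([np.hstack([a,b]),np.hstack([c,d])]); cv2.imwrite("pics/crops.png",cv2.resize(o,(600,600)))
E
```

```text
(no output)
```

View pics/crops.png

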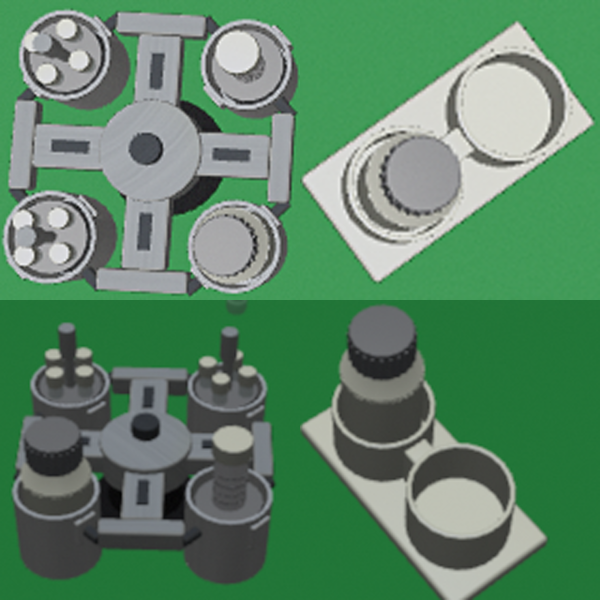

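The crops show the single's cap at top (240.6,204) and side (354,134). The left carrier's post top is at top (149,200) and side (353,77). The stand bottle's cap is at (381,248) and (308,249), and the free cup rim at (410.5,224) and (350,330). I'll triangulate these and bring the wrist camera over.

```bash
python3 - <<'E'
from h import *
T,S=cam("top"),cam("side")
P=dict(single=((240.6,204.3),(354.3,134.1)),post=((148.7,199.6),(352.7,77)),bottle=((380.8,248.1),(308.2,248.9)),
cup=((410.5,223.9),(350.3,329.9)),bTR=((245.7,211.3),(352.1,160.8)),bTL=((160.3,206.6),(351.6,107)))
for k,(a,b) in P.items():
    p,e=tri([ray(T,a),ray(S,b)]); print(k,p.round(4),np.round(e,4))
t=cv2.imread("pics/top0.png");g=cv2.cvtColor(t,cv2.COLOR_BGR2GRAY)
# rims in the top view: Hough circles at 4x
for k,c in dict(bTR=(246,211),bTL=(160,207),bBL=(155,291),bBR=(240,295),cup=(410,224),cup2=(373,251)).items():
    x0,y0=c[0]-32,c[1]-32; im=cv2.resize(g[y0:y0+64,x0:x0+64],None,fx=4,fy=4,interpolation=cv2.INTER_CUBIC)
    h=cv2.HoughCircles(im,cv2.HOUGH_GRADIENT_ALT,1.5,4,param1=200,param2=.6,minRadius=60,maxRadius=100)
    if h is None: print(k,None);continue
    for u,v,r in h.reshape(-1,3)[:4]:
        uv=((u+.5)/4-.5+x0,(v+.5)/4-.5+y0); z=.058 if 'cup' in k else .085
        p=plane(T,uv,z); print(k,np.round(uv,1),'d mm',round(2*r/4/525.18*(T[1][2]-z)*1000,1),p.round(4))
m=cam("wrist");print(m[1],m[2].round(3));print(state()["tool_pos"])
E
```

```text
single [0.5996 0.0852 0.1441] [0.0004 0.0004]
post [0.6082 0.2362 0.1424] [0. 0.]
bottle [ 0.5249 -0.1431  0.1491] [0.0003 0.0003]
cup [ 0.577  -0.2099  0.0612] [0.0014 0.0014]
bTR [0.5976 0.0831 0.0907] [0.0018 0.0018]
bTL [0.6081 0.2345 0.0805] [0.0015 0.0015]
bTR [245.1 210.1] d mm 66.5 [0.5987 0.0847 0.085 ]
bTR [245.1 210.1] d mm 77.1 [0.5987 0.0847 0.085 ]
bTR [245.1 210.1] d mm 56.5 [0.5987 0.0847 0.085 ]
bTL [161.  204.6] d mm 72.7 [0.6093 0.232  0.085 ]
bTL [159.5 205. ] d mm 57.5 [0.6087 0.2346 0.085 ]
bTL [168.5 207.2] d mm 80.7 [0.6046 0.2188 0.085 ]
bTL [165.9 211.4] d mm 82.9 [0.5973 0.2232 0.085 ]
bBL [154.9 290.5] d mm 71.6 [0.4597 0.239  0.085 ]
bBL [154.9 290.5] d mm 59.9 [0.4597 0.239  0.085 ]
bBL [153.  289.8] d mm 66.7 [0.461  0.2423 0.085 ]
bBL [158.2 286.8] d mm 55.7 [0.4661 0.2334 0.085 ]
bBR [238.8 292.6] d mm 66.4 [0.455  0.0948 0.085 ]
bBR [238.8 295.6] d mm 72.8 [0.4499 0.0948 0.085 ]
bBR [236.1 296. ] d mm 66.8 [0.4493 0.0993 0.085 ]
bBR [234.6 293. ] d mm 58.8 [0.4544 0.1019 0.085 ]
cup [409.9 225. ] d mm 74.2 [ 0.5741 -0.2094  0.058 ]
cup [409.9 225. ] d mm 61.2 [ 0.5741 -0.2094  0.058 ]
cup [403.5 226.1] d mm 77.3 [ 0.5721 -0.1978  0.058 ]
cup [415.5 224.2] d mm 62.1 [ 0.5754 -0.2196  0.058 ]
cup2 [372.9 253.1] d mm 72.1 [ 0.5236 -0.1415  0.058 ]
cup2 [370.2 252.8] d mm 70.0 [ 0.5243 -0.1368  0.058 ]
cup2 [377.  246.8] d mm 81.3 [ 0.5351 -0.1491  0.058 ]
cup2 [376.6 253.1] d mm 60.0 [ 0.5236 -0.1482  0.058 ]
[0.18770032 0.6000942  0.37476057] [[ 0.412  0.869  0.274]
 [ 0.911 -0.392 -0.126]
 [-0.002  0.301 -0.954]]
[0.25729247 0.56896333 0.2301886 ]
```

Heights come out at 0.142–0.149 m for the tops, against 0.146 expected, and the bucket spacing is about right. Next I'll move above the single, stopping short for a wrist look.

```bash
cat > go.py <<'E'
import sys; from h import *
s=state(); q=s["tool_rot"]; M=R.from_quat([q[1],q[2],q[3],q[0]]).as_matrix()
t=np.array(eval(sys.argv[1])); d=t-s["tool_pos"]
print("tool",s["tool_pos"].round(4),"delta(tool axes)",(M.T@d).round(4),"tilt",np.degrees(np.arccos(-M[2,2])).round(2),"t",round(s["time"],2))
E
python3 go.py '[.5996,.0852,.25]'
```

```text
tool [0.2573 0.569  0.2302] delta(tool axes) [-0.5113 -0.2997 -0.0194] tilt 0.11 t 0.1
```

Careful with the scale: shifts go in shares of 62.5 mm and turns go in shares of 4 rad. That gives: -0.05 m is -0.8, -0.03 m is -0.48.

Emit:
advance(deltas=[{"finger_gap": 1, "tx": -0.8, "ty": -0.48, "tz": -0.064}, {"finger_gap": 1, "tx": -0.8, "ty": -0.48, "tz": -0.064}, {"finger_gap": 1, "tx": -0.8, "ty": -0.48, "tz": -0.064}, {"finger_gap": 1, "tx": -0.8, "ty": -0.48, "tz": -0.064}, {"finger_gap": 1, "tx": -0.8, "ty": -0.48, "tz": -0.064}])

```text
time: 0.72
tool_pos: [0.4241, 0.328, 0.251]
tool_rot: [-0.0, 0.211, 0.978, -0.0]
contact_force: [0.3, 0.7, -0.2]
gripper_width: 1.002
grasp_force: 0.0
```

Emit:
advance(deltas=[{"finger_gap": 1, "tx": -0.8, "ty": -0.48}, {"finger_gap": 1, "tx": -0.8, "ty": -0.48}, {"finger_gap": 1, "tx": -0.8, "ty": -0.48}, {"finger_gap": 1, "tx": -0.64, "ty": -0.32}, {"finger_gap": 1}])

```text
time: 1.35
tool_pos: [0.5523, 0.1488, 0.2505]
tool_rot: [-0.001, 0.213, 0.977, -0.0]
contact_force: [-0.6, 0.6, -0.8]
gripper_width: 1.0
grasp_force: 0.0
```

```bash
python3 go.py '[.5996,.0852,.25]'
python3 - <<'E'
from h import *
c=cam("wrist"); im=camrig.grab_frame("wrist"); cv2.imwrite("pics/w1.png",im[:,:,::-1]); np.savez("w1.npz",K=c[0],o=c[1],M=c[2])
for k,p in dict(single=(.5996,.0852,.146),post=(.6082,.2362,.146),bTR=(.5987,.0847,.085)).items(): print(k,proj(c,p).round(1))
E
```

```text
tool [0.5523 0.1488 0.2505] delta(tool axes) [-0.0694 -0.0381  0.0005] tilt 0.08 t 1.35
single [273.4 330.7]
post [481.3 257.9]
bTR [281.5 293.2]
```

View pics/w1.png

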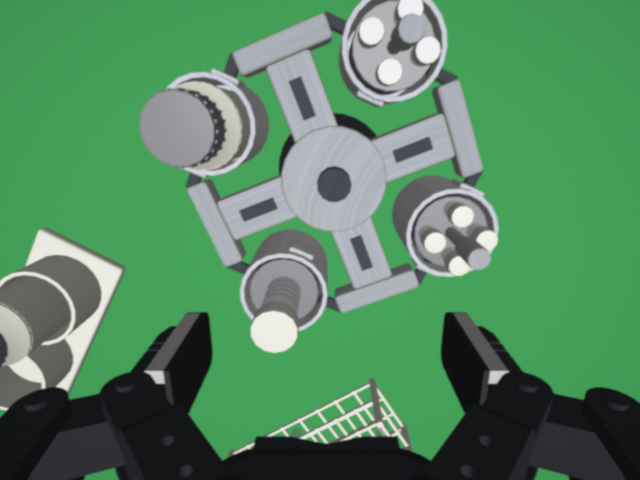

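The wrist view has the single's cap at (274,331), as predicted within 1 px. The carrier post is at (479,258), and the rims are near (285,291) and (452,234). I'll fuse the three views.

```bash
python3 - <<'E'
from h import *
z=np.load("w1.npz"); W=(z["K"],z["o"],z["M"]); T,S=cam("top"),cam("side")
def blob(f,roi,lo,hi=255):
    im=cv2.imread(f); x,y,X,Y=roi; c=im[y:Y,x:X]; m=((c.min(2)>lo)&(c.max(2)<hi)).astype(np.uint8)
    cs,_=cv2.findContours(m,0,cv2.CHAIN_APPROX_NONE); k=max(cs,key=cv2.contourArea); e=cv2.fitEllipse(k); return (e[0][0]+x,e[0][1]+y),e[1]
a=blob("pics/top0.png",(222,188,265,225),205); w=blob("pics/w1.png",(240,300,310,360),200)
print(a,w)
for k,v in dict(single=(a[0],(354.3,134.1),w[0]),post=((148.7,199.6),(352.7,77),(479,258))).items():
    p,e=tri([ray(T,v[0]),ray(S,v[1]),ray(W,v[2])]); print(k,p.round(4),np.round(e,4),'wrist@146',plane(W,v[2],.146).round(4))
for k,uv in dict(bTR=(285,291),bTL=(452,234)).items(): print(k,plane(W,uv,.085).round(4))
E
python3 go.py '[.5996,.0852,.25]'
```

```text
((240.10553741455078, 203.86461544036865), (18.235822677612305, 18.51054573059082)) ((273.65146255493164, 331.28648567199707), (39.4510383605957, 44.79665756225586))
single [0.6001 0.0852 0.1448] [0.0007 0.0005 0.0007] wrist@146 [0.6001 0.0852 0.146 ]
post [0.6083 0.2355 0.1433] [0.0005 0.0004 0.0006] wrist@146 [0.6077 0.2348 0.146 ]
bTR [0.5981 0.0883 0.085 ]
bTL [0.6092 0.2346 0.085 ]
tool [0.5515 0.1502 0.2505] delta(tool axes) [-0.0707 -0.0392  0.0005] tilt 0.09 t 1.4
```

Converted, 0.04 m is 0.64, -0.035 m is -0.56.

Emit:
advance(deltas=[{"finger_gap": 1, "tx": -0.56, "ty": -0.32}, {"finger_gap": 1, "tx": -0.56, "ty": -0.32}, {"finger_gap": 1, "tx": -0.016, "ty": 0.016, "tz": 0.48}, {"finger_gap": 1, "tz": 0.64}, {"finger_gap": 1}])

```text
time: 2.02
tool_pos: [0.5966, 0.0875, 0.1768]
tool_rot: [-0.004, 0.21, 0.978, -0.001]
contact_force: [-0.6, -0.2, 0.4]
gripper_width: 0.999
grasp_force: 0.0
```

```bash
python3 go.py '[.6001,.0852,.115]'
```

```text
tool [0.5966 0.0875 0.1768] delta(tool axes) [-0.0046 -0.0005  0.0618] tilt 0.5 t 2.02
```

Converted, 0.03 m is 0.48, 0.02 m is 0.32.

Emit:
advance(deltas=[{"finger_gap": 1, "tz": 0.48}, {"finger_gap": 1, "tz": 0.32}, {"finger_gap": 1}, {"finger_gap": 1}])

```text
time: 2.52
tool_pos: [0.6006, 0.0866, 0.1327]
tool_rot: [0.001, 0.211, 0.978, 0.0]
contact_force: [0.1, 0.5, 0.8]
gripper_width: 0.996
grasp_force: 0.0
```

```bash
python3 go.py '[.6001,.0852,.115]'
```

```text
tool [0.6006 0.0866 0.1327] delta(tool axes) [-0.0001 -0.0016  0.0177] tilt 0.11 t 2.52
```

Converted, 0.0175 m is 0.28, -0.001 m is -0.016.

Emit:
advance(deltas=[{"finger_gap": 1, "ty": -0.016, "tz": 0.28}, {"finger_gap": 1}, {"finger_gap": 0}, {"finger_gap": 0}, {"finger_gap": 0}])

```text
time: 3.15
tool_pos: [0.5998, 0.0855, 0.1143]
tool_rot: [0.0, 0.211, 0.978, 0.0]
contact_force: [-1.7, 1.8, 14.2]
gripper_width: 0.382
grasp_force: 60.6
```

Emit:
advance(deltas=[{"finger_gap": 0}, {"finger_gap": 0}, {"finger_gap": 0}])

```text
time: 3.52
tool_pos: [0.6, 0.0855, 0.1145]
tool_rot: [0.001, 0.211, 0.978, 0.0]
contact_force: [0.4, 0.1, 2.9]
gripper_width: 0.377
grasp_force: 59.7
```

```bash
python3 go.py '[.6001,.0852,.115]'
```

```text
tool [0.6    0.0855 0.1145] delta(tool axes) [-0.0002 -0.0003 -0.0005] tilt 0.07 t 3.52
```

Converted, -0.04 m is -0.64, -0.03 m is -0.48.

Emit:
advance(deltas=[{"finger_gap": 0, "tz": -0.24}, {"finger_gap": 0, "tz": -0.48}, {"finger_gap": 0, "tz": -0.64}, {"finger_gap": 0, "tz": -0.64}, {"finger_gap": 0, "tz": -0.64}])

```text
time: 4.15
tool_pos: [0.5988, 0.0855, 0.2798]
tool_rot: [-0.001, 0.211, 0.978, -0.0]
contact_force: [0.5, 1.0, -2.8]
gripper_width: 0.377
grasp_force: 59.8
```

```bash
python3 - <<'E'
from h import *
print(state()["contact_force"],state()["gripper_width"])
E
python3 go.py '[.577,-.2105,.28]'
```

```text
[ 0.48127878  0.99852907 -2.81837279] 0.37732267110373896
tool [0.5988 0.0855 0.2798] delta(tool axes) [-1.021e-01 -2.787e-01 -1.000e-04] tilt 0.08 t 4.15
```

Converted, -0.045 m is -0.72, -0.03 m is -0.48.

Emit:
advance(deltas=[{"finger_gap": 0, "tx": -0.16, "ty": -0.48}, {"finger_gap": 0, "tx": -0.24, "ty": -0.72}, {"finger_gap": 0, "tx": -0.24, "ty": -0.72}, {"finger_gap": 0, "tx": -0.16, "ty": -0.48}, {"finger_gap": 0}])

```text
time: 4.78
tool_pos: [0.5825, -0.0736, 0.2785]
tool_rot: [-0.001, 0.212, 0.977, -0.0]
contact_force: [0.3, -0.3, -2.3]
gripper_width: 0.377
grasp_force: 60.2
```

```bash
python3 - <<'E'
from h import *
c=cam("wrist"); im=camrig.grab_frame("wrist"); cv2.imwrite("pics/w2.png",im[:,:,::-1]); np.savez("w2.npz",K=c[0],o=c[1],M=c[2])
for k,p in dict(cup=(.577,-.21,.058),bottle=(.5249,-.1431,.146)).items(): print(k,proj(c,p).round(1))
E
```

```text
cup [197.3 253. ]
bottle [203.8 193.6]
```

View pics/w2.png

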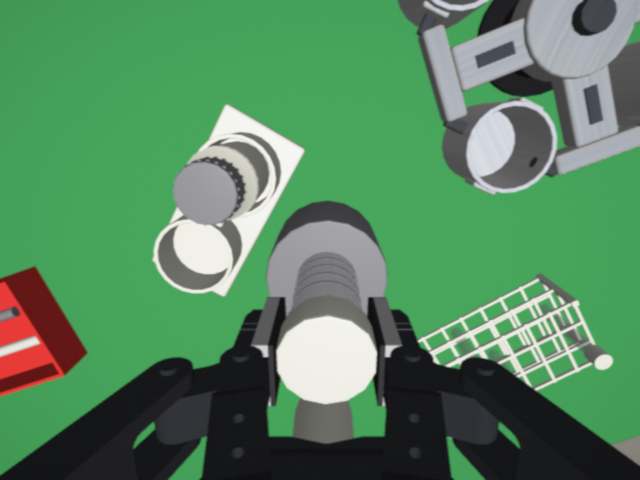

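The wrist view shows the free cup rim centred near (197.5,254), with 197,253 predicted. The stand bottle's cap is near (208,193), and the emptied bucket's rim near (511,146).

```bash
python3 - <<'E'
from h import *
z=np.load("w2.npz"); W=(z["K"],z["o"],z["M"]); T,S=cam("top"),cam("side")
for k,v in dict(cup=((410.2,224.4),(350.3,329.9),(197.5,254)),bottle=((380.8,248.1),(308.2,248.9),(208,193.5)),bTR=((245.4,210.7),(352.1,160.8),(511,146))).items():
    p,e=tri([ray(c,u) for c,u in zip((T,S,W),v)]); print(k,p.round(4),np.round(e,4),plane(W,v[2],{'cup':.058,'bottle':.146,'bTR':.085}[k]).round(4))
E
python3 go.py '[.577,-.21,.28]'
```

```text
cup [ 0.577  -0.2094  0.0603] [0.0021 0.0015 0.0006] [ 0.578  -0.2103  0.058 ]
bottle [ 0.5254 -0.1417  0.1467] [0.0017 0.0008 0.0016] [ 0.5261 -0.1404  0.146 ]
bTR [0.598  0.0843 0.0898] [0.0012 0.0016 0.001 ] [0.5986 0.087  0.085 ]
tool [ 0.5827 -0.0724  0.2786] delta(tool axes) [-0.0517 -0.1276 -0.0015] tilt 0.07 t 4.83
```

Converted, -0.045 m is -0.72, -0.035 m is -0.56.

Emit:
advance(deltas=[{"finger_gap": 0, "tx": -0.224, "ty": -0.56}, {"finger_gap": 0, "tx": -0.288, "ty": -0.72}, {"finger_gap": 0, "tx": -0.224, "ty": -0.56}, {"finger_gap": 0, "tx": -0.096, "ty": -0.208, "tz": 0.32}, {"finger_gap": 0, "tz": 0.48}])

```text
time: 5.45
tool_pos: [0.5784, -0.2098, 0.2283]
tool_rot: [0.001, 0.211, 0.977, 0.0]
contact_force: [0.4, -0.3, -2.2]
gripper_width: 0.381
grasp_force: 60.5
```

Emit:
advance(deltas=[{"finger_gap": 0, "tz": 0.32}, {"finger_gap": 0}])

```text
time: 5.7
tool_pos: [0.5766, -0.208, 0.2055]
tool_rot: [-0.003, 0.21, 0.978, 0.001]
contact_force: [-0.0, -0.2, -2.9]
gripper_width: 0.376
grasp_force: 60.4
```

```bash
python3 go.py '[.577,-.21,.1145]'
```

```text
tool [ 0.5766 -0.208   0.2055] delta(tool axes) [-0.0017 -0.0017  0.091 ] tilt 0.34 t 5.7
```

Converted, 0.02 m is 0.32, 0.01 m is 0.16.

Emit:
advance(deltas=[{"finger_gap": 0, "tx": -0.016, "ty": -0.016, "tz": 0.32}, {"finger_gap": 0, "tz": 0.32}, {"finger_gap": 0, "tz": 0.16}, {"finger_gap": 0}])

```text
time: 6.2
tool_pos: [0.5776, -0.2108, 0.1572]
tool_rot: [-0.001, 0.211, 0.978, 0.0]
contact_force: [0.4, -0.9, -1.6]
gripper_width: 0.379
grasp_force: 60.5
```

```bash
python3 go.py '[.577,-.21,.1145]'
```

```text
tool [ 0.5776 -0.2108  0.1572] delta(tool axes) [0.0008 0.0005 0.0427] tilt 0.16 t 6.2
```

Converted, 0.015 m is 0.24, 0.008 m is 0.128.

Emit:
advance(deltas=[{"finger_gap": 0, "tz": 0.24}, {"finger_gap": 0, "tz": 0.24}, {"finger_gap": 0, "tz": 0.128}, {"finger_gap": 0}])

```text
time: 6.7
tool_pos: [0.5777, -0.211, 0.1195]
tool_rot: [-0.001, 0.211, 0.978, 0.0]
contact_force: [0.5, -0.3, -3.1]
gripper_width: 0.376
grasp_force: 60.5
```

Emit:
advance(deltas=[{"finger_gap": 0, "tz": 0.032}, {"finger_gap": 0, "tz": 0.032}, {"finger_gap": 0}])

```text
time: 7.08
tool_pos: [0.5784, -0.2111, 0.1169]
tool_rot: [0.0, 0.211, 0.978, 0.0]
contact_force: [0.1, 0.5, -2.5]
gripper_width: 0.381
grasp_force: 60.5
```

```bash
python3 go.py '[.577,-.21,.1145]'
```

```text
tool [ 0.5784 -0.2111  0.1169] delta(tool axes) [0.0018 0.0004 0.0024] tilt 0.01 t 7.08
```

Emit:
advance(deltas=[{"finger_gap": 0, "tz": 0.016}, {"finger_gap": 0, "tz": 0.016}, {"finger_gap": 0, "tz": 0.016}, {"finger_gap": 0}])

```text
time: 7.58
tool_pos: [0.5787, -0.2113, 0.1145]
tool_rot: [0.0, 0.211, 0.978, -0.0]
contact_force: [-0.5, 0.1, 0.3]
gripper_width: 0.381
grasp_force: 60.8
```

```bash
python3 go.py '[.577,-.21,.1145]'
```

```text
tool [ 0.5787 -0.2113  0.1145] delta(tool axes) [ 0.0021  0.0005 -0.    ] tilt 0.05 t 7.58
```

Floor contact: the weight is carried and the force went from -2.5 to +0.3. Releasing.

Converted, 0.0005 m is 0.008.

Emit:
advance(deltas=[{"finger_gap": 0, "tz": 0.008}, {"finger_gap": 0.5}, {"finger_gap": 0.7}, {"finger_gap": 1}, {"finger_gap": 1}])

```text
time: 8.2
tool_pos: [0.5783, -0.2111, 0.1132]
tool_rot: [-0.0, 0.211, 0.978, 0.0]
contact_force: [0.9, -0.1, -0.4]
gripper_width: 0.996
grasp_force: 0.0
```

Emit:
advance(deltas=[{"finger_gap": 1, "tz": -0.48}, {"finger_gap": 1, "tz": -0.8}, {"finger_gap": 1, "tz": -0.8}, {"finger_gap": 1}])

```text
time: 8.7
tool_pos: [0.5809, -0.2124, 0.2499]
tool_rot: [0.005, 0.211, 0.978, -0.001]
contact_force: [0.0, -0.3, -0.0]
gripper_width: 0.998
grasp_force: 0.0
```

```bash
python3 go.py '[.6075,.235,.25]'
```

```text
tool [ 0.5809 -0.2124  0.2499] delta(tool axes) [ 0.1601  0.4186 -0.002 ] tilt 0.63 t 8.7
```

Converted, 0.057 m is 0.912, 0.046 m is 0.736.

Emit:
advance(deltas=[{"finger_gap": 1, "tx": 0.288, "ty": 0.736}, {"finger_gap": 1, "tx": 0.352, "ty": 0.912}, {"finger_gap": 1, "tx": 0.352, "ty": 0.912}, {"finger_gap": 1, "tx": 0.352, "ty": 0.912}, {"finger_gap": 1, "tx": 0.352, "ty": 0.912}])

```text
time: 9.32
tool_pos: [0.594, 0.0841, 0.2419]
tool_rot: [-0.001, 0.211, 0.978, -0.0]
contact_force: [0.4, 0.5, 0.3]
gripper_width: 0.996
grasp_force: 0.0
```

Emit:
advance(deltas=[{"finger_gap": 1, "tx": 0.352, "ty": 0.912}, {"finger_gap": 1, "tx": 0.288, "ty": 0.736}, {"finger_gap": 1, "tx": 0.224, "ty": 0.672}, {"finger_gap": 1, "tz": 0.48}, {"finger_gap": 1}])

```text
time: 9.95
tool_pos: [0.6029, 0.2365, 0.2086]
tool_rot: [-0.004, 0.21, 0.978, -0.002]
contact_force: [0.6, -0.4, -0.6]
gripper_width: 0.999
grasp_force: 0.0
```

```bash
python3 go.py '[.608,.2352,.116]'
```

```text
tool [0.6029 0.2365 0.2086] delta(tool axes) [-0.0058  0.0014  0.0925] tilt 0.46 t 9.95
```

Converted, 0.02 m is 0.32, -0.004 m is -0.064.

Emit:
advance(deltas=[{"finger_gap": 1, "tx": -0.064, "tz": 0.32}, {"finger_gap": 1, "tz": 0.32}, {"finger_gap": 1, "tz": 0.32}, {"finger_gap": 1}, {"finger_gap": 1}])

```text
time: 10.58
tool_pos: [0.6092, 0.2349, 0.1536]
tool_rot: [0.0, 0.211, 0.978, 0.0]
contact_force: [-0.9, -0.1, 0.4]
gripper_width: 1.0
grasp_force: 0.0
```

```bash
python3 go.py '[.608,.2352,.116]'
```

```text
tool [0.6092 0.2349 0.1536] delta(tool axes) [ 0.0012 -0.0002  0.0376] tilt 0.03 t 10.57
```

Converted, 0.018 m is 0.288, 0.001 m is 0.016.

Emit:
advance(deltas=[{"finger_gap": 1, "tx": 0.016, "tz": 0.288}, {"finger_gap": 1, "tz": 0.288}, {"finger_gap": 1}, {"finger_gap": 1}])

```text
time: 11.08
tool_pos: [0.6079, 0.2353, 0.117]
tool_rot: [-0.0, 0.211, 0.978, -0.0]
contact_force: [1.2, 0.8, 0.7]
gripper_width: 1.002
grasp_force: 0.0
```

Emit:
advance(deltas=[{"finger_gap": 0}, {"finger_gap": 0}, {"finger_gap": 0}, {"finger_gap": 0}, {"finger_gap": 0}])

```text
time: 11.7
tool_pos: [0.6082, 0.2352, 0.1176]
tool_rot: [0.0, 0.211, 0.978, -0.0]
contact_force: [-0.6, -0.8, 1.2]
gripper_width: 0.166
grasp_force: 58.7
```

```bash
python3 go.py '[.608,.2352,.116]'
```

```text
tool [0.6082 0.2352 0.1176] delta(tool axes) [ 0.0002 -0.0001  0.0016] tilt 0.03 t 11.7
```

Converted, -0.04 m is -0.64, -0.03 m is -0.48.

Emit:
advance(deltas=[{"finger_gap": 0, "tz": -0.24}, {"finger_gap": 0, "tz": -0.48}, {"finger_gap": 0, "tz": -0.64}, {"finger_gap": 0, "tz": -0.64}, {"finger_gap": 0, "tz": -0.24}])

```text
time: 12.32
tool_pos: [0.6092, 0.2357, 0.2614]
tool_rot: [0.002, 0.211, 0.978, 0.001]
contact_force: [-0.3, 1.0, -1.4]
gripper_width: 0.169
grasp_force: 58.7
```

```bash
python3 go.py '[.5985,.086,.25]'
```

```text
tool [0.6092 0.2357 0.2614] delta(tool axes) [-0.0519 -0.1408  0.0111] tilt 0.32 t 12.32
```

Converted, -0.04 m is -0.64, -0.035 m is -0.56.

Emit:
advance(deltas=[{"finger_gap": 0, "tx": -0.192, "ty": -0.544}, {"finger_gap": 0, "tx": -0.24, "ty": -0.64}, {"finger_gap": 0, "tx": -0.208, "ty": -0.56}, {"finger_gap": 0, "tx": -0.176, "ty": -0.512}, {"finger_gap": 0}])

```text
time: 12.95
tool_pos: [0.5957, 0.0839, 0.2559]
tool_rot: [-0.001, 0.212, 0.977, -0.0]
contact_force: [0.2, 0.7, -1.2]
gripper_width: 0.166
grasp_force: 58.9
```

Emit:
advance(deltas=[{"finger_gap": 0, "tz": 0.24}, {"finger_gap": 0, "tz": 0.24}, {"finger_gap": 0}, {"finger_gap": 0}])

```text
time: 13.45
tool_pos: [0.5963, 0.0863, 0.2269]
tool_rot: [-0.0, 0.21, 0.978, -0.0]
contact_force: [0.1, -0.5, -1.7]
gripper_width: 0.162
grasp_force: 58.9
```

```bash
python3 go.py '[.5985,.086,.1176]'
python3 - <<'E'
from h import *
c=cam("wrist"); im=camrig.grab_frame("wrist"); cv2.imwrite("pics/w3.png",im[:,:,::-1]);print(proj(c,(.5985,.086,.085)),proj(c,(.6087,.2346,.085)))
E
```

```text
tool [0.5963 0.0863 0.2269] delta(tool axes) [-0.0022  0.0006  0.1093] tilt 0.03 t 13.45
[327.82198637 225.10727243] [525.0247506  154.55202422]
```

View pics/w3.png

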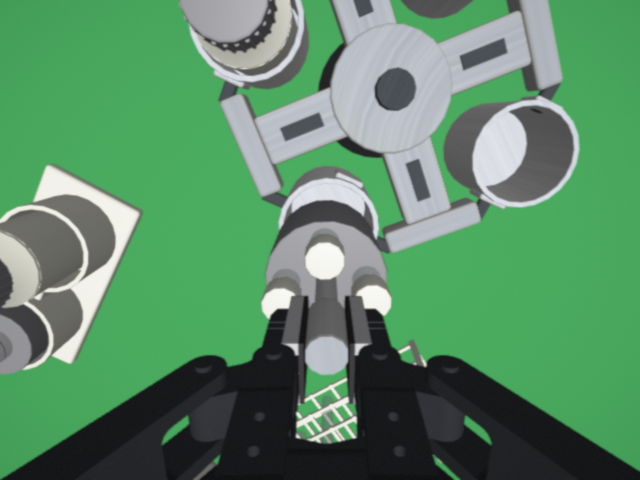

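The carrier hangs upright. The target bucket rim is centred at x≈329, with 328 predicted, and the empty TL bucket at (526,152), with (525,154.5) predicted. Descending.

Converted, 0.02 m is 0.32, 0.008 m is 0.128.

Emit:
advance(deltas=[{"finger_gap": 0, "tx": -0.032, "ty": 0.008, "tz": 0.32}, {"finger_gap": 0, "tz": 0.32}, {"finger_gap": 0, "tz": 0.128}, {"finger_gap": 0}, {"finger_gap": 0}])

```text
time: 14.12
tool_pos: [0.5988, 0.0854, 0.1799]
tool_rot: [0.0, 0.211, 0.978, 0.0]
contact_force: [0.1, 0.1, -1.9]
gripper_width: 0.173
grasp_force: 58.9
```

```bash
python3 go.py '[.5985,.086,.1176]'
```

```text
tool [0.5988 0.0854 0.1799] delta(tool axes) [0.0006 0.0004 0.0623] tilt 0.06 t 14.12
```

Emit:
advance(deltas=[{"finger_gap": 0, "tz": 0.16}, {"finger_gap": 0, "tz": 0.16}, {"finger_gap": 0, "tz": 0.16}, {"finger_gap": 0}])

```text
time: 14.62
tool_pos: [0.5976, 0.0855, 0.1476]
tool_rot: [-0.001, 0.211, 0.978, -0.0]
contact_force: [-0.1, -0.4, -2.1]
gripper_width: 0.163
grasp_force: 58.9
```

Emit:
advance(deltas=[{"finger_gap": 0, "tz": 0.16}, {"finger_gap": 0, "tz": 0.16}, {"finger_gap": 0, "tz": 0.096}, {"finger_gap": 0}])

```text
time: 15.12
tool_pos: [0.5978, 0.0854, 0.1223]
tool_rot: [-0.001, 0.211, 0.978, -0.0]
contact_force: [-0.0, -0.3, -2.5]
gripper_width: 0.169
grasp_force: 58.9
```

```bash
python3 go.py '[.5985,.086,.1176]'
```

```text
tool [0.5978 0.0854 0.1223] delta(tool axes) [-0.0004  0.0008  0.0047] tilt 0.1 t 15.12
```

Converted, 0.002 m is 0.032, 0.001 m is 0.016.

Emit:
advance(deltas=[{"finger_gap": 0, "tz": 0.032}, {"finger_gap": 0, "tz": 0.016}, {"finger_gap": 0}])

```text
time: 15.5
tool_pos: [0.5985, 0.0855, 0.1205]
tool_rot: [0.0, 0.211, 0.978, 0.0]
contact_force: [-0.0, -0.7, -2.0]
gripper_width: 0.164
grasp_force: 58.9
```

Emit:
advance(deltas=[{"finger_gap": 0, "tz": 0.016}, {"finger_gap": 0, "tz": 0.008}, {"finger_gap": 0}])

```text
time: 15.88
tool_pos: [0.5984, 0.0854, 0.1187]
tool_rot: [-0.0, 0.211, 0.978, -0.0]
contact_force: [0.1, 0.2, -1.6]
gripper_width: 0.17
grasp_force: 58.9
```

Converted, 0.001 m is 0.016, 0.0005 m is 0.008.

Emit:
advance(deltas=[{"finger_gap": 0, "tz": 0.016}, {"finger_gap": 0, "tz": 0.008}, {"finger_gap": 0}])

```text
time: 16.25
tool_pos: [0.5986, 0.0854, 0.1177]
tool_rot: [0.0, 0.211, 0.978, -0.0]
contact_force: [-0.1, -0.9, -0.7]
gripper_width: 0.161
grasp_force: 59.2
```

Emit:
advance(deltas=[{"finger_gap": 0, "tz": 0.016}, {"finger_gap": 0}])

```text
time: 16.5
tool_pos: [0.599, 0.0854, 0.1176]
tool_rot: [0.001, 0.211, 0.978, 0.0]
contact_force: [-0.9, -1.6, 5.3]
gripper_width: 0.167
grasp_force: 59.8
```

Emit:
advance(deltas=[{"finger_gap": 0.4}, {"finger_gap": 0.7}, {"finger_gap": 1}, {"finger_gap": 1}])

```text
time: 17.0
tool_pos: [0.5983, 0.0855, 0.1161]
tool_rot: [-0.0, 0.211, 0.978, -0.0]
contact_force: [-1.0, -0.3, 0.1]
gripper_width: 0.992
grasp_force: 0.0
```

Emit:
advance(deltas=[{"finger_gap": 1, "tz": -0.48}, {"finger_gap": 1, "tz": -0.8}, {"finger_gap": 1, "tz": -0.8}, {"finger_gap": 1}])

```text
time: 17.5
tool_pos: [0.6012, 0.0856, 0.2528]
tool_rot: [0.005, 0.211, 0.978, 0.001]
contact_force: [-0.0, -0.3, 0.1]
gripper_width: 1.001
grasp_force: 0.0
```

```bash
python3 go.py '[.5254,-.1417,.25]'
```

```text
tool [0.6012 0.0856 0.2528] delta(tool axes) [-0.0246 -0.2383  0.002 ] tilt 0.62 t 17.5
```

Stopping a little short to check the bottle's cap from the wrist.

Emit:
advance(deltas=[{"finger_gap": 1, "tx": -0.064, "ty": -0.64}, {"finger_gap": 1, "tx": -0.08, "ty": -0.8}, {"finger_gap": 1, "tx": -0.08, "ty": -0.8}, {"finger_gap": 1, "tx": -0.064, "ty": -0.64}, {"finger_gap": 1}])

```text
time: 18.12
tool_pos: [0.5395, -0.0878, 0.245]
tool_rot: [-0.001, 0.213, 0.977, -0.0]
contact_force: [-0.3, 0.8, 0.3]
gripper_width: 1.001
grasp_force: 0.0
```

```bash
python3 - <<'E'
from h import *
c=cam("wrist"); im=camrig.grab_frame("wrist"); cv2.imwrite("pics/w4.png",im[:,:,::-1]);np.savez("w4.npz",K=c[0],o=c[1],M=c[2]);print(proj(c,(.5254,-.1417,.146)),proj(c,(.577,-.21,.146)))
E
python3 go.py '[.5254,-.1417,.25]'
```

```text
[242.86422865 253.72052515] [192.03900733 354.22599219]
tool [ 0.5399 -0.0866  0.2451] delta(tool axes) [-0.0096 -0.0562 -0.0049] tilt 0.1 t 18.18
```

View pics/w4.png

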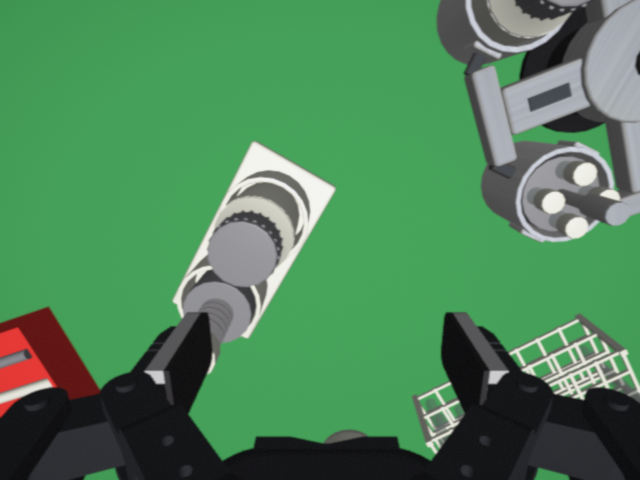

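The cap is at (244,254), with (243,254) predicted. The carrier is seated in its bucket, and the single is in its cup, clear of the finger.

Converted, -0.03 m is -0.48, -0.026 m is -0.416.

Emit:
advance(deltas=[{"finger_gap": 1, "tx": -0.08, "ty": -0.48}, {"finger_gap": 1, "tx": -0.064, "ty": -0.416, "tz": 0.16}, {"finger_gap": 1, "tz": 0.48}, {"finger_gap": 1, "tz": 0.32}, {"finger_gap": 1}])

```text
time: 18.8
tool_pos: [0.5246, -0.1392, 0.1836]
tool_rot: [-0.002, 0.21, 0.978, 0.001]
contact_force: [0.5, -0.4, -0.2]
gripper_width: 0.998
grasp_force: 0.0
```

Emit:
advance(deltas=[{"finger_gap": 1, "tz": 0.32}, {"finger_gap": 1, "tz": 0.16}, {"finger_gap": 1}])

```text
time: 19.18
tool_pos: [0.5251, -0.1403, 0.155]
tool_rot: [-0.001, 0.211, 0.978, 0.0]
contact_force: [0.2, -0.1, 0.0]
gripper_width: 0.998
grasp_force: 0.0
```

```bash
python3 go.py '[.5256,-.1415,.11]'
```

```text
tool [ 0.5251 -0.1403  0.155 ] delta(tool axes) [-0.001  -0.0009  0.045 ] tilt 0.12 t 19.18
```

Converted, 0.02 m is 0.32, 0.015 m is 0.24.

Emit:
advance(deltas=[{"finger_gap": 1, "tx": -0.008, "ty": -0.008, "tz": 0.32}, {"finger_gap": 1, "tz": 0.24}, {"finger_gap": 1, "tz": 0.128}, {"finger_gap": 1}, {"finger_gap": 1}])

```text
time: 19.8
tool_pos: [0.5263, -0.1415, 0.1138]
tool_rot: [0.0, 0.211, 0.978, -0.0]
contact_force: [-0.9, -0.0, -0.6]
gripper_width: 0.993
grasp_force: 0.0
```

Emit:
advance(deltas=[{"finger_gap": 0}, {"finger_gap": 0}, {"finger_gap": 0}, {"finger_gap": 0}])

```text
time: 20.3
tool_pos: [0.5265, -0.1417, 0.1141]
tool_rot: [0.001, 0.211, 0.978, -0.0]
contact_force: [0.2, -1.5, 3.3]
gripper_width: 0.521
grasp_force: 61.5
```

```bash
python3 go.py '[.5256,-.1415,.11]'
```

```text
tool [ 0.5265 -0.1417  0.1141] delta(tool axes) [ 0.0009 -0.0002  0.0041] tilt 0.09 t 20.3
```

Converted, -0.045 m is -0.72, -0.03 m is -0.48.

Emit:
advance(deltas=[{"finger_gap": 0, "tz": -0.16}, {"finger_gap": 0, "tz": -0.48}, {"finger_gap": 0, "tz": -0.72}, {"finger_gap": 0, "tz": -0.72}, {"finger_gap": 0, "tz": -0.72}])

```text
time: 20.92
tool_pos: [0.5253, -0.141, 0.2889]
tool_rot: [-0.001, 0.211, 0.978, 0.0]
contact_force: [0.9, -1.0, -2.3]
gripper_width: 0.52
grasp_force: 62.0
```

Emit:
advance(deltas=[{"finger_gap": 0}])

```text
time: 21.05
tool_pos: [0.5276, -0.1419, 0.2931]
tool_rot: [0.004, 0.211, 0.978, -0.001]
contact_force: [-0.5, -0.6, -3.1]
gripper_width: 0.524
grasp_force: 62.1
```

```bash
python3 go.py '[.609,.2345,.285]'
```

```text
tool [ 0.5276 -0.1419  0.2931] delta(tool axes) [0.081  0.3765 0.0076] tilt 0.46 t 21.05
```

Converted, 0.05 m is 0.8, 0.032 m is 0.512.

Emit:
advance(deltas=[{"finger_gap": 0, "tx": 0.112, "ty": 0.512}, {"finger_gap": 0, "tx": 0.176, "ty": 0.8}, {"finger_gap": 0, "tx": 0.176, "ty": 0.8}, {"finger_gap": 0, "tx": 0.176, "ty": 0.8}, {"finger_gap": 0, "tx": 0.176, "ty": 0.8}])

```text
time: 21.68
tool_pos: [0.574, 0.0927, 0.2852]
tool_rot: [-0.002, 0.211, 0.978, -0.001]
contact_force: [0.3, -0.4, -3.0]
gripper_width: 0.522
grasp_force: 62.3
```

Emit:
advance(deltas=[{"finger_gap": 0, "tx": 0.176, "ty": 0.8}, {"finger_gap": 0, "tx": 0.176, "ty": 0.8}, {"finger_gap": 0, "tx": 0.128, "ty": 0.576}, {"finger_gap": 0, "ty": 0.128}, {"finger_gap": 0}])

```text
time: 22.3
tool_pos: [0.6064, 0.2344, 0.286]
tool_rot: [-0.002, 0.211, 0.978, -0.001]
contact_force: [0.6, -0.5, -2.6]
gripper_width: 0.518
grasp_force: 62.5
```

```bash
python3 go.py '[.609,.2345,.285]'
```

```text
tool [0.6064 0.2344 0.286 ] delta(tool axes) [-0.0023  0.0012  0.001 ] tilt 0.22 t 22.3
```

Converted, 0.03 m is 0.48, 0.02 m is 0.32.

Emit:
advance(deltas=[{"finger_gap": 0, "tx": -0.032, "ty": 0.016, "tz": 0.32}, {"finger_gap": 0, "tz": 0.48}, {"finger_gap": 0, "tz": 0.48}, {"finger_gap": 0}, {"finger_gap": 0}])

```text
time: 22.92
tool_pos: [0.6097, 0.234, 0.2088]
tool_rot: [0.0, 0.211, 0.977, 0.0]
contact_force: [0.1, -0.3, -1.8]
gripper_width: 0.525
grasp_force: 62.5
```

```bash
python3 go.py '[.609,.2345,.1141]'
```

```text
tool [0.6097 0.234  0.2088] delta(tool axes) [0.0009 0.0001 0.0947] tilt 0.04 t 22.93
```

Converted, 0.015 m is 0.24, 0.01 m is 0.16.

Emit:
advance(deltas=[{"finger_gap": 0, "tx": 0.008, "tz": 0.24}, {"finger_gap": 0, "tz": 0.24}, {"finger_gap": 0, "tz": 0.16}, {"finger_gap": 0}])

```text
time: 23.42
tool_pos: [0.6079, 0.2347, 0.1663]
tool_rot: [-0.001, 0.211, 0.978, -0.001]
contact_force: [0.1, 0.1, -3.7]
gripper_width: 0.524
grasp_force: 62.6
```

Emit:
advance(deltas=[{"finger_gap": 0, "tz": 0.16}, {"finger_gap": 0, "tz": 0.16}, {"finger_gap": 0, "tz": 0.16}, {"finger_gap": 0}])

```text
time: 23.92
tool_pos: [0.608, 0.2346, 0.1365]
tool_rot: [-0.001, 0.211, 0.978, -0.001]
contact_force: [0.4, -0.5, -2.9]
gripper_width: 0.524
grasp_force: 62.6
```

```bash
python3 go.py '[.609,.2345,.1141]'
```

```text
tool [0.608  0.2346 0.1365] delta(tool axes) [-0.001   0.0003  0.0224] tilt 0.16 t 23.93
```

Converted, 0.008 m is 0.128, 0.006 m is 0.096.

Emit:
advance(deltas=[{"finger_gap": 0, "tz": 0.128}, {"finger_gap": 0, "tz": 0.096}, {"finger_gap": 0, "tz": 0.048}, {"finger_gap": 0}])

```text
time: 24.42
tool_pos: [0.6087, 0.2348, 0.1209]
tool_rot: [-0.0, 0.211, 0.978, -0.0]
contact_force: [0.2, 0.7, -2.8]
gripper_width: 0.519
grasp_force: 62.6
```

Emit:
advance(deltas=[{"finger_gap": 0, "tz": 0.032}, {"finger_gap": 0, "tz": 0.016}, {"finger_gap": 0}])

```text
time: 24.8
tool_pos: [0.6089, 0.2349, 0.1182]
tool_rot: [-0.0, 0.211, 0.978, -0.0]
contact_force: [0.4, 0.1, -3.5]
gripper_width: 0.523
grasp_force: 62.6
```

Converted, 0.002 m is 0.032, 0.001 m is 0.016.

Emit:
advance(deltas=[{"finger_gap": 0, "tz": 0.032}, {"finger_gap": 0, "tz": 0.016}, {"finger_gap": 0}])

```text
time: 25.18
tool_pos: [0.6088, 0.2349, 0.1151]
tool_rot: [-0.0, 0.211, 0.978, -0.0]
contact_force: [-0.6, 0.1, -3.2]
gripper_width: 0.521
grasp_force: 62.6
```

Emit:
advance(deltas=[{"finger_gap": 0, "tz": 0.016}, {"finger_gap": 0}])

```text
time: 25.42
tool_pos: [0.6089, 0.2349, 0.1143]
tool_rot: [-0.0, 0.211, 0.978, 0.0]
contact_force: [1.0, 1.1, -3.4]
gripper_width: 0.524
grasp_force: 62.6
```

Converted, 0.001 m is 0.016.

Emit:
advance(deltas=[{"finger_gap": 0, "tz": 0.016}, {"finger_gap": 0}])

```text
time: 25.68
tool_pos: [0.6092, 0.2349, 0.1142]
tool_rot: [0.0, 0.211, 0.978, 0.0]
contact_force: [-0.6, -0.6, 1.8]
gripper_width: 0.521
grasp_force: 63.0
```

Emit:
advance(deltas=[{"finger_gap": 0, "tz": 0.008}, {"finger_gap": 0}])

```text
time: 25.92
tool_pos: [0.6094, 0.2348, 0.1142]
tool_rot: [0.001, 0.211, 0.978, 0.0]
contact_force: [-1.7, -1.1, 5.3]
gripper_width: 0.524
grasp_force: 63.4
```

Touched down. Releasing, lifting and backing off for a final look.

Emit:
advance(deltas=[{"finger_gap": 0.65}, {"finger_gap": 0.8}, {"finger_gap": 1}, {"finger_gap": 1}])

```text
time: 26.42
tool_pos: [0.6089, 0.2349, 0.1126]
tool_rot: [-0.0, 0.211, 0.978, 0.0]
contact_force: [0.4, -0.2, 0.3]
gripper_width: 0.998
grasp_force: 0.0
```

Emit:
advance(deltas=[{"finger_gap": 1, "tz": -0.48}, {"finger_gap": 1, "tz": -0.8}, {"finger_gap": 1, "tz": -0.8}, {"finger_gap": 1, "tx": 0.32, "ty": 0.64, "tz": -0.32}, {"finger_gap": 1, "tx": 0.32, "ty": 0.8}])

```text
time: 27.05
tool_pos: [0.6111, 0.3342, 0.2671]
tool_rot: [0.003, 0.212, 0.977, 0.002]
contact_force: [1.2, -0.4, -0.5]
gripper_width: 1.002
grasp_force: 0.0
```

Emit:
advance(deltas=[{"finger_gap": 1, "tx": 0.32, "ty": 0.8}, {"finger_gap": 1, "tx": 0.32, "ty": 0.8}, {"finger_gap": 1, "tx": 0.32, "ty": 0.8}, {"finger_gap": 1}, {"finger_gap": 1}])

```text
time: 27.68
tool_pos: [0.6166, 0.4946, 0.2623]
tool_rot: [-0.0, 0.211, 0.978, -0.0]
contact_force: [0.6, -0.9, 0.0]
gripper_width: 1.001
grasp_force: 0.0
```

```bash
python3 - <<'E'
from h import *
a=camrig.grab_frame("top"); b=camrig.grab_frame("side")
o=np.hstack([cv2.resize(a[170:330,120:280],(400,400)),cv2.resize(b[60:380,150:470],(400,400))])
cv2.imwrite("pics/end.png",o[:,:,::-1]); cv2.imwrite("pics/endtop.png",a[:,:,::-1])
E
```

```text
(no output)
```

View pics/end.png

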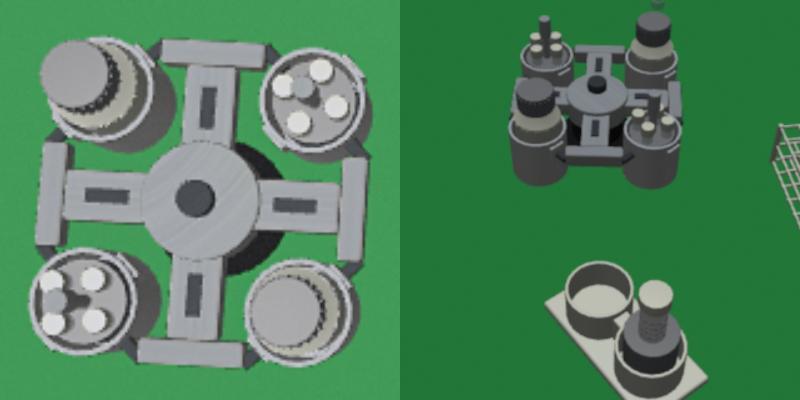

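View pics/endtop.png

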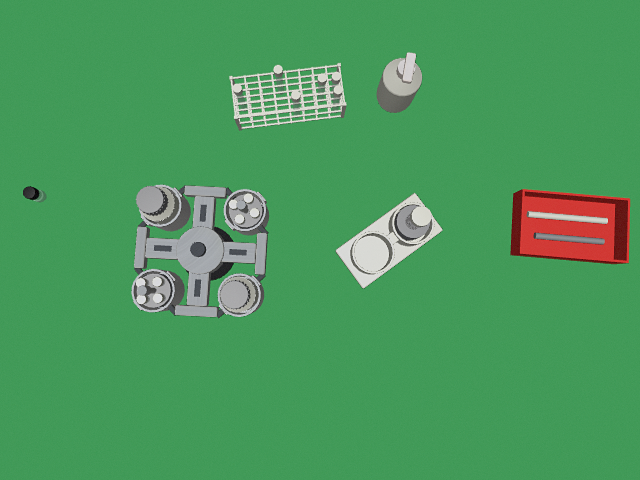

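The final views show the bottles facing each other at top (152,200) and (235,294), and the carriers facing each other at (246,211) and (153,290). The single is upright in the stand: its cap at (421,217) is where parallax puts an upright cap. Handing in.

```bash
python3 -c "
from plant import manip, camrig, state, job_done
print(job_done())"
```

```text
the job is handed in; nothing more can be done
None
```

The job is handed in at about 28 s of robot time: the two bottles face each other across the hub, the two carriers fill the other facing pair, and the single-tube holder waits upright in a stand cup.

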